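Seat a plate in a work-holding fixture and snap the clamp over

ROBOT

A 6-joint arm with a two-finger parallel gripper is mounted at the origin on the work surface. World frame = base frame: x ahead of the robot, y to its left, z up, the work surface at z = 0. Lengths are in m, angles in degrees, forces in N, time in s.
With the tool pointing down it reaches from about 0.25 to 0.725 m from the base axis. Payload 9.7 kg.
Tool frame: the origin (TCP) lies between the finger pads; the fingertips stand 19 mm ahead of it and the grasp point (between the pads) is the TCP; z points along the fingers, y is the line along which they close (so a half turn about z gives the same grasp; the last joint's range is limited). The gripper opens to 85 mm and grips with 20 to 120 N. Pads are 22 mm wide; open, the fingers measure 114 mm over their backs; the gripper's body (76 mm by 85 mm) begins 54 mm behind the grasp point. The pads swing forward as they close: fully open they stand 13 mm farther back than shut.
Start: joints at [70.015, 4.979, 10.078, 95.1, 0, 90], TCP at [0.188, 0.517, 0.25] pointing down, gripper open.
Joint ranges: [-179.16, 179.16], [-48.56, 103.87], [-65.8, 70.77], [-126.05, 130.52], [-82.76, 87.17], [-180, 180]. Speed limits (degrees/s): [127.2, 127.2, 147.25, 180, 180, 180].

INTERFACE

Orientations are given as [roll, pitch, yaw] about the fixed x, y, z axes, in that order (R = Rz(yaw) Ry(pitch) Rx(roll)).
In Python, from workcell import telemetry, camera, calibration, workorder gives the robot as it stands.
- The arm moves only by the tool play_rows, never from a script. Its argument "increments" is a list of rows, each a list of 3 entries, a list of its own where there are three numbers: the shift along the tool's x, y, z in mm, then the turn, a rotation vector about the tool's x, y, z in degrees, then the closure, from 0 (fully open) to 1 (shut). In form: [[[x, y, z], [ax, ay, az], jaw], ...]. A call has 1 to 20 rows; each row is the pose to reach, as a shift and turn from the pose commanded when the call began, along the tool's axes at that moment; what a row does not reach only later rows make up. A row lasts 1/10 s, in which the tool goes at most 50 mm and 8.59 degrees, less where a joint would pass 70% of its speed; a pose out of reach is approached as far as the arm can. A call with a gripper value outside its range is refused whole. The fingers move at their own pace and stop on an object; "grip_force" is the grip in N (left out, the last holds). Time passes only in rows, so rows that repeat a pose let the fingers close. It gives the time, the measured TCP pose, the force, the opening and the grip force at its end, in the units of the state.
- telemetry.get_obs(): the state, without advancing time (a new reading comes with each control period).
- camera(name): name is "scene" or "top" or "wrist"; returns (picture, depth): 400x640x3 uint8, red, green, blue; 400x640 float32, m along the optical axis (not along the pixel's ray), 0 where there is no reading.
- calibration(name): a dict with "vertical_fov" (degrees; the focal length in pixels is half the picture's height over the tangent of half this angle, whatever the lens; pixels are square), "cx", "cy" (the principal point, pixels), "k1" (the pictures are not rectified: a ray, as slopes to the right and down, at radius r is drawn at 1 + k1 r^2 times it, then the intrinsics apply), "rvec" (rotation vector, rad) and "tvec" (3), from world to camera coordinates, as OpenCV has them; the wrist camera has in their place "hand_eye" (4x4, takes a point from camera to tool coordinates, whose origin is the TCP and whose axes are the flange's). Camera axes: x right, y down, z forward; pixel columns grow to the right and rows downward; lengths in m; the calibration is good to about 2 mm. A picture is of the moment at which its call begins: read the wrist's pose just before it. calibration takes no time and is no camera call.
- workorder.job_done(): hands the job in; it is judged then, once.
The state is a dict: "time": time; "q": joint angles; "qd": joint speeds; "joint_efforts": joint torques, N m; "ee_pos": TCP position; "tcp_rot": TCP orientation; "wrist_force": force on the tool from outside, world axes, zero at the start; "torque": the same for the moment, N m; "opening": finger opening in m; "grasp_force": force on a finger pad.
Only numpy, scipy, OpenCV 4.12 (cv2) and the standard library are available. Lean on these libraries where they do the work, as an engineer would, in place of code of your own. Each camera call takes 0.05 s, during which the arm holds its last target. There are 200 camera calls.

TASK

Load the fixture for machining: first slide the aluminium plate along its channel, away from the clamp, until you feel it bear against the rubber-faced stop screw and press it home for a moment, gently, without forcing the stop. Then push the clamp's handle over past its centre, away from the stop, so that it snaps across and its foot holds the plate against the stop. Leave it clamped, let go of everything, and do not disturb the other things on the bench.

Things in the scene. Friction and masses are not known exactly. Their poses are not given: they have to be found in the camera images.
- fixture: Blue base plate, 110 x 350 x 15 mm, bolted to the bench. Origin: centre of its underside, z up. A channel 53 mm wide runs along its y axis between steel rails (tops 25 mm above the bench); channel floor 15 mm above the bench. Clamp at the -y end, stop at the +y end: +y is the direction from clamp to stop.
- stop_block: Steel block, 50 x 24 (y) x 36 mm, on the base at fixture y = +145 mm; origin: centre of its underside. Its locked stop screw (axis 27 mm above bench) has a round rubber face 16 to 48 mm from this origin towards fixture -y; the exact setting is not measured: find it by touch or see it. The rubber yields 1 mm per 7 N. Press with 4 to 10 N beyond the sliding drag; above 18 N the stop is forced.
- boss (a point): Centre, half-way up, of the upright boss (30 mm dia, 35 to 80 mm above bench) of the loose plate (50 x 200 x 20 mm, 0.35 to 0.6 kg, lying in the channel; sliding drag 3 to 9 N). Axes as fixture. Plate end that meets the stop: 35 mm on the +y side of the boss; tail, met by the clamp foot: 165 mm on the -y side. Starts 10 to 60 mm short of the stop. Push or grip the boss from above.
- clamp_pivot (a point): Point on the clamp's horizontal axle (parallel to fixture x), midway between two dark steel cheeks: fixture x = 0, y = -95 mm, 77 mm above bench. Cheeks at fixture x = +-36 to 46 mm, top 90 mm above bench.
- clamp_knob (a point): Centre of the black ball (24 mm dia) at the end of the clamp handle (11 mm bar), 75 mm from the axle. Open, the handle leans 0.45 rad from upright to fixture +y: ball 33 mm on the +y side of the pivot, 144 mm above bench (upright 152 mm). Clamped it leans to -y.
- clamp (a joint): Clamp rocker angle (rad): 0 open; grows as the ball is pushed to fixture -y; upright at 0.45. Its over-centre spring resists (up to 12 N at the ball near 0, falling to nothing at 0.55), then drives: it snaps over by itself and its foot meets the plate's tail at 0.8 to 1.55 if the plate is home, holding it with 3 to 14 N. Pushing the handle on after that adds to the force on the stop.
- oil_bottle: White plastic oil bottle, 56 mm diameter, 130 mm tall, standing loose; origin: centre of its underside. Leave alone.
- chuck_key: Steel T-shaped chuck key lying on the bench, 100 mm long along its x, cross bar 90 mm along its y, 20 mm high; origin at the bar end, on the bench. Leave alone.
- bar_end: Short round steel bar standing on end, 40 mm diameter, 60 mm tall; origin: centre of its underside. Leave alone.
Not all that is in view belongs to the job. There is more than one size of the part that bears boss; the job needs the smallest.

How it is judged:
By the outcome, as a careful person would: the job done as asked, in the order asked, and still so for the second after the job is handed in, with the robot touching nothing.
It also fails if it takes over 72 s, if anything falls off the work surface, if the arm or the gripper's body presses on something with over 40 N, if the wrist force passes 120 N, or if a joint passes its speed limit or range.

## Working session

There is one attempt and no reset: what is moved stays moved. The work goes in short steps, Python scripts to look and compute and a tool call to move; the robot and the scene stay as the last step left them, time stands still between calls to the robot, and variables do not carry over. Pictures are saved under pics/ and viewed, at most 10 in all, crops included, and the job is handed in when it is done.

Besides the shell and the picture viewer there is one more tool, called as name(argument=value, ...) on one line, values as JSON. play_rows: Moves the arm, as the interface text tells. Its arguments: {"type":"object","properties":{"increments":{"type":"array"},"grip_force":{"type":"number"}},"required":["increments"]}

```bash
mkdir -p pics; ls
cat > h.py <<'E'
import numpy as np, cv2
from scipy.spatial.transform import Rotation as R
from workcell import telemetry, camera, calibration, workorder
def K(c):
    f=200/np.tan(np.radians(c["vertical_fov"])/2); return f,c["cx"],c["cy"],c["k1"]
def cam_pose(name,c,obs=None):
    if "rvec" in c:
        Rm=cv2.Rodrigues(np.array(c["rvec"],float))[0]; t=np.array(c["tvec"],float).ravel()
        return Rm.T,-Rm.T@t
    H=np.array(c["hand_eye"]); Rt=R.from_euler("xyz",obs["tcp_rot"],degrees=True).as_matrix()
    return Rt@H[:3,:3], Rt@H[:3,3]+np.array(obs["ee_pos"])
def rays(c,uv):
    f,cx,cy,k=K(c); d=(np.atleast_2d(uv)-[cx,cy])/f
    p=d.copy()
    for _ in range(20): p=d/(1+k*(p**2).sum(1,keepdims=True))
    return np.c_[p,np.ones(len(p))]
def on_plane(c,pose,uv,z):
    d=rays(c,uv)@pose[0].T; return pose[1]+d*((z-pose[1][2])/d[:,2])[:,None]
def cloud(c,pose,depth):
    v,u=np.mgrid[:depth.shape[0],:depth.shape[1]]
    r=rays(c,np.c_[u.ravel(),v.ravel()])*depth.reshape(-1,1)
    return (r@pose[0].T+pose[1]).reshape(*depth.shape,3)
def shot(name):
    o=telemetry.get_obs(); im,d=camera(name); c=calibration(name)
    return im,d,c,cam_pose(name,c,o),o
E
python3 - <<'E'
from h import *
for n in("scene","top"):
    im,d,c,p,o=shot(n); cv2.imwrite(f"pics/{n}0.png",im[...,::-1]); np.savez(f"{n}0.npz",im=im,d=d); print(c,p[1])
print(o)
E
```

```text
pics
{'vertical_fov': 56.82836529581575, 'cx': 316.26933271214807, 'cy': 197.3522587035458, 'k1': -0.04697199029511475, 'rvec': array([ 1.95391529,  1.37763504, -0.63189788]), 'tvec': array([-0.11213603, -0.2836245 ,  1.34110385])} [ 1.16129831 -0.27586734  0.68327178]
{'vertical_fov': 52.12841595528543, 'cx': 315.6132784502193, 'cy': 202.28193983208467, 'k1': -0.025506698148127054, 'rvec': array([ 2.11147169, -2.16021158,  0.20058284]), 'tvec': array([-0.09877952,  0.56889226,  0.99988161])} [ 0.3843438  -0.0962276   1.08451792]
{'time': 0.05, 'q': array([7.00155072e+01, 5.00943875e+00, 1.00332650e+01, 9.50998499e+01,
       2.49655758e-03, 8.99993155e+01]), 'qd': array([-0.00078394,  0.00663283, -0.05272632,  0.0201658 , -0.03633513,
        0.04520967]), 'joint_efforts': array([ 7.63244916e-04, -5.22082937e+01,  4.66117930e+01,  1.67186052e-02,
        5.61101433e-05,  4.81856347e-06]), 'ee_pos': array([0.18788659, 0.51668313, 0.24958835]), 'tcp_rot': array([-1.79923976e+02, -2.49746369e-03,  1.60016188e+02]), 'wrist_force': array([ 0.00977341,  0.47814583, -0.68009917]), 'torque': array([-0.00698591,  0.01358325,  0.03184395]), 'grasp_force': 0.0, 'opening': 0.08534650357094456}
```

View pics/scene0.png

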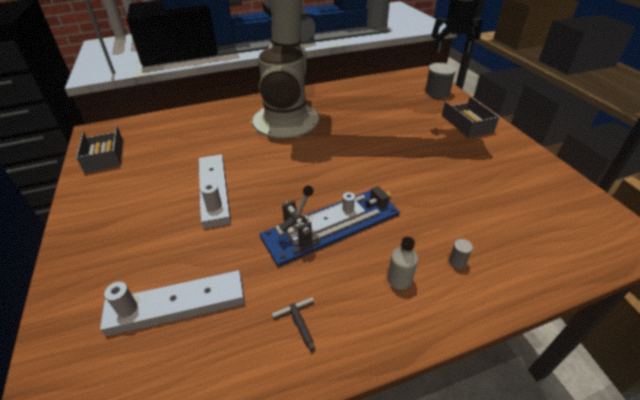

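View pics/top0.png

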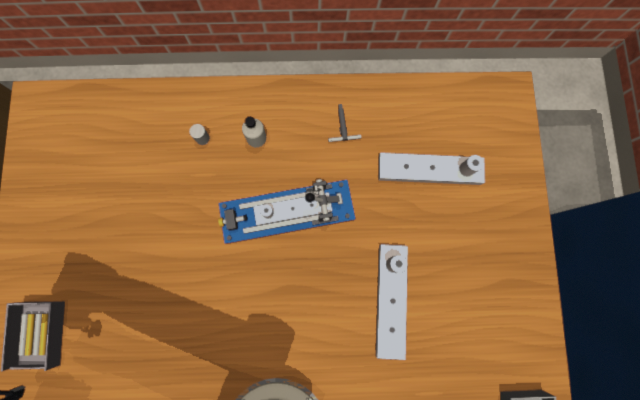

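Boss candidates in the top view are (267,211) on the plate in the blue fixture, (396,263) on a larger plate and (474,163) on the largest plate. I choose (267,211), the smallest, lying in the channel. The clamp is at about (322,200), with the ball at (310,197), and the stop block is at about (232,220).

```bash
cat > m.py <<'E'
from h import *
z=np.load("top0.npz"); im,d=z["im"],z["d"]; c=calibration("top"); p=cam_pose("top",c)
hsv=cv2.cvtColor(im,cv2.COLOR_RGB2HSV)
m=cv2.inRange(hsv,(100,120,40),(125,255,255)); m[:,400:]=0; m[:150]=0; m[270:]=0
pts=cv2.findNonZero(m)[:,0].astype(float)
P=on_plane(c,p,pts,0.015)[:,:2].astype(np.float32)
rect=cv2.minAreaRect(P); print("rect",rect)
box=cv2.boxPoints(rect); L=max(rect[1])
# direction clamp->stop: toward boss px 232,220
s=on_plane(c,p,[[232,220]],0.051)[0,:2]; k=on_plane(c,p,[[310,197]],0.144)[0,:2]
e=[box[1]-box[0],box[2]-box[1]]; e=max(e,key=np.linalg.norm); y=e/np.linalg.norm(e)
if y@(s-k)<0:y=-y
x=np.array([y[1],-y[0]]); C=np.array(rect[0])
print("C",C,"y",y,"yaw x",np.degrees(np.arctan2(x[1],x[0])))
W=cloud(c,p,d); F=np.dstack([(W[...,:2]-C)@x,(W[...,:2]-C)@y,W[...,2]])
roi=np.zeros(d.shape,bool); roi[170:250,210:365]=1; roi&=d>0
def rep(n,sel):
    q=F[roi&sel]; print(n,len(q),q.min(0).round(4),q.max(0).round(4),np.median(q,0).round(4))
fx,fy,fz=F[...,0],F[...,1],F[...,2]
rep("boss",(abs(fz-.08)<.006)&(abs(fx)<.03)&(fy>-.03)&(fy<.11))
rep("stop",(abs(fz-.051)<.006)&(fy>.11))
rep("knob",(fz>.135))
rep("cheek",(abs(fz-.09)<.006)&(abs(fx)>.03))
rep("screw",(fz>.028)&(fz<.045)&(fy>.07)&(fy<.15)&(abs(fx)<.02))
rep("plate",(abs(fz-.035)<.004)&(abs(fx)<.02)&(fy>-.03)&(fy<.13))
big=cv2.resize(im[160:255,205:370],None,fx=4.8,fy=4.8,interpolation=cv2.INTER_CUBIC)
cv2.imwrite("pics/crop.png",big[...,::-1])
E
python3 m.py
```

```text
rect ((0.5514907240867615, -0.03496089577674866), (0.1073761135339737, 0.3453623354434967), 9.302994728088379)
C [ 0.55149072 -0.0349609 ] y [-0.16165528  0.98684734] yaw x 9.302987
boss 115 [-0.0143  0.034   0.0741] [0.0141 0.0635 0.0843] [-0.0003  0.0487  0.0796]
stop 190 [-0.0251  0.1336  0.0451] [0.0249 0.1582 0.0551] [-1.000e-04  1.454e-01  5.020e-02]
knob 82 [-0.0112 -0.0731  0.1448] [ 0.011  -0.0507  0.158 ] [-0.0012 -0.0615  0.1527]
cheek 120 [-0.0508 -0.1109  0.0842] [ 0.0517 -0.0779  0.0951] [ 0.0314 -0.0942  0.0889]
screw 151 [-0.02    0.0701  0.0281] [0.0198 0.1345 0.0439] [-0.0004  0.0825  0.0339]
plate 547 [-0.02   -0.0299  0.031 ] [0.0199 0.1294 0.0389] [-0.0016  0.0179  0.0345]
```

View pics/crop.png

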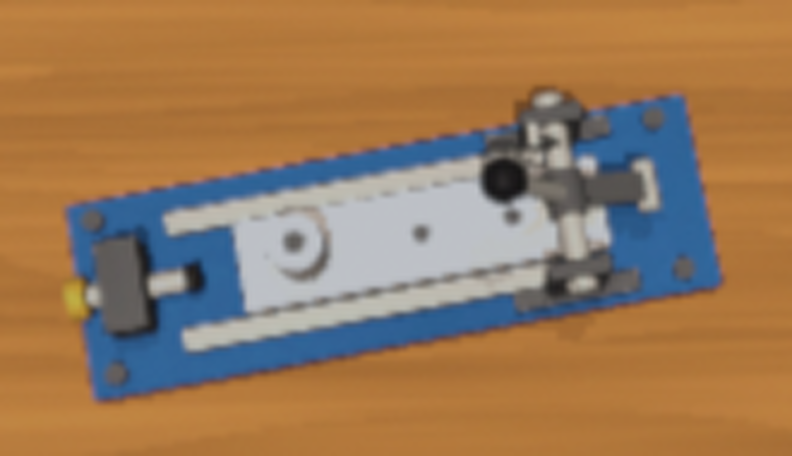

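The crop shows the small plate with its boss at crop (295,242), the rubber face of the stop at (200,278) about 22 mm from the plate end, and the ball at (505,178). Boss, stop, knob and cheek positions in fixture axes agree with the given sizes. I will work out the move to a hover at fixture y = 12 mm with tool x along fixture +y.

```bash
cat > go.py <<'E'
from h import *
import sys
C=np.array([.5515,-.0350]); th=99.3
def fix(P): 
    y=np.array([np.cos(np.radians(th)),np.sin(np.radians(th))]); x=np.array([y[1],-y[0]]); P=np.array(P)
    return np.r_[(P[:2]-C)@x,(P[:2]-C)@y,P[2]]
def plan(fx,fy,z):
    o=telemetry.get_obs(); y=np.array([np.cos(np.radians(th)),np.sin(np.radians(th))]); x=np.array([y[1],-y[0]])
    g=np.r_[C+fx*x+fy*y,z]; A=R.from_euler("xyz",o["tcp_rot"],degrees=True); B=R.from_euler("xyz",[180,0,th],degrees=True)
    print("mm",(A.inv().apply(g-o["ee_pos"])*1e3).round(1),"deg",(A.inv()*B).as_rotvec(degrees=True).round(2))
    print("now fixture",(fix(o["ee_pos"])*1e3).round(1),"F",o["wrist_force"].round(2),o["q"].round(1),o["time"])
if __name__=="__main__": plan(*map(float,sys.argv[1:4]))
E
python3 go.py 0 .012 .25; python3 -c "
from h import *
print(calibration('wrist')['hand_eye'])"
```

```text
mm [-5.244e+02 -3.838e+02  1.000e-01] deg [-7.000e-02  4.000e-02  6.072e+01]
now fixture [-269.7  603.2  249.6] F [-0.92  0.83  0.02] [70.   5.  10.  95.1  0.  90. ] 0.1
[[ 7.18932733e-05 -9.51046918e-01 -3.09046526e-01  7.95707441e-02]
 [ 9.99999996e-01  5.25982202e-05  7.07657132e-05 -1.48727393e-03]
 [-5.10462162e-05 -3.09046530e-01  9.51046918e-01 -1.23612915e-01]
 [ 0.00000000e+00  0.00000000e+00  0.00000000e+00  1.00000000e+00]]
```

play_rows(increments=[[[-40, -29, 0], [0, 0, 4.5], 1], [[-80, -58, 0], [0, 0, 9], 1], [[-120, -87, 0], [0, 0, 14], 1], [[-160, -116, 0], [0, 0, 19], 1], [[-200, -145, 0], [0, 0, 23], 1], [[-240, -174, 0], [0, 0, 28], 1], [[-280, -203, 0], [0, 0, 32], 1], [[-320, -232, 0], [0, 0, 37], 1], [[-360, -261, 0], [0, 0, 42], 1], [[-400, -291, 0], [0, 0, 46], 1], [[-440, -321, 0], [0, 0, 51], 1], [[-475, -348, 0], [0, 0, 55], 1], [[-505, -370, 0], [0, 0, 59], 1], [[-524, -384, 0], [0, 0, 60.7], 1], [[-524, -384, 0], [0, 0, 60.7], 1], [[-524, -384, 0], [0, 0, 60.7], 1], [[-524, -384, 0], [0, 0, 60.7], 1]], grip_force=40)

```text
time: 1.8
ee_pos: [0.5487, -0.0223, 0.2503]
tcp_rot: [-180.0, -0.0, 99.4]
wrist_force: [0.5, 0.4, 0.5]
opening: 0.0001
grasp_force: 0.0
```

```bash
python3 go.py 0 .012 .061
python3 - <<'E'
from h import *
im,d,c,p,o=shot("wrist"); cv2.imwrite("pics/w1.png",im[...,::-1])
from go import fix,C
W=cloud(c,p,d); y=np.array([np.cos(np.radians(99.3)),np.sin(np.radians(99.3))]);x=np.array([y[1],-y[0]])
F=np.dstack([(W[...,:2]-C)@x,(W[...,:2]-C)@y,W[...,2]]); ok=(d>0)&(abs(F[...,0])<.03)
q=F[ok&(abs(F[...,2]-.08)<.004)&(F[...,1]>.02)&(F[...,1]<.1)]; print("boss",len(q),q.min(0),q.max(0))
q=F[ok&(abs(F[...,0])<.004)&(abs(F[...,2]-.031)<.008)&(F[...,1]>.06)&(F[...,1]<.135)]
print(np.histogram(q[:,1],np.arange(.06,.136,.003)))
E
```

```text
mm [ -1.    0.7 189.3] deg [-0.01 -0.01  0.08]
now fixture [ -0.7  12.9 250.3] F [0.5  0.41 0.47] [-2.3  4.9 10.  95.1  0.  78.3] 1.8
boss 604 [-0.01524516  0.03323743  0.07735329] [0.01356634 0.06203896 0.08233949]
(array([ 7, 21, 14, 21, 14, 21, 21,  7,  0,  0,  0,  0,  0,  0,  7, 21, 21,
       20, 16, 20, 21, 20, 21, 19,  8]), array([0.06 , 0.063, 0.066, 0.069, 0.072, 0.075, 0.078, 0.081, 0.084,
       0.087, 0.09 , 0.093, 0.096, 0.099, 0.102, 0.105, 0.108, 0.111,
       0.114, 0.117, 0.12 , 0.123, 0.126, 0.129, 0.132, 0.135]))
```

View pics/w1.png

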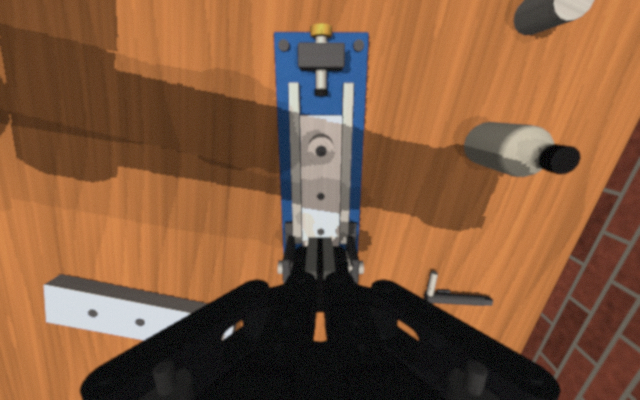

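The wrist view shows the small plate's boss at (320,148), the rubber face at (321,92) and the fingers on the channel axis. The gap is about 21 mm. Next I descend.

play_rows(increments=[[[0, 0, 30], [0, 0, 0], 1], [[0, 0, 60], [0, 0, 0], 1], [[0, 0, 90], [0, 0, 0], 1], [[0, 0, 120], [0, 0, 0], 1], [[0, 0, 145], [0, 0, 0], 1], [[0, 0, 165], [0, 0, 0], 1], [[0, 0, 180], [0, 0, 0], 1], [[0, 0, 189], [0, 0, 0], 1], [[0, 0, 189], [0, 0, 0], 1], [[0, 0, 189], [0, 0, 0], 1]])

```text
time: 2.85
ee_pos: [0.5495, -0.0229, 0.0621]
tcp_rot: [179.9, 0.0, 99.3]
wrist_force: [-0.2, 0.3, 0.4]
opening: 0.0002
grasp_force: 0.0
```

play_rows(increments=[[[2, 0, 0], [0, 0, 0], 1], [[4, 0, 0], [0, 0, 0], 1], [[6, 0, 0], [0, 0, 0], 1], [[8, 0, 0], [0, 0, 0], 1], [[10, 0, 0], [0, 0, 0], 1], [[12, 0, 0], [0, 0, 0], 1], [[13.5, 0, 0], [0, 0, 0], 1], [[15, 0, 0], [0, 0, 0], 1], [[16.5, 0, 0], [0, 0, 0], 1], [[18, 0, 0], [0, 0, 0], 1]])

```text
time: 3.85
ee_pos: [0.5463, -0.0053, 0.0614]
tcp_rot: [180.0, 0.0, 99.3]
wrist_force: [0.8, -3.5, 1.0]
opening: -0.0
grasp_force: 1.9
```

```bash
python3 go.py 0 .043 .061
```

```text
mm [12.9  0.3  0.4] deg [0.01 0.02 0.01]
now fixture [-0.3 30.1 61.4] F [ 0.83 -3.54  1.  ] [ -0.6   5.1 -10.7  74.2  -0.   80.1] 3.85
```

play_rows(increments=[[[1, 0, 0], [0, 0, 0], 1], [[2, 0, 0], [0, 0, 0], 1], [[3, 0, 0], [0, 0, 0], 1], [[4, 0, 0], [0, 0, 0], 1], [[5, 0, 0], [0, 0, 0], 1]])

```text
time: 4.35
ee_pos: [0.5455, -0.0003, 0.0613]
tcp_rot: [180.0, 0.0, 99.3]
wrist_force: [0.4, -4.5, 1.5]
opening: -0.0003
grasp_force: 2.1
```

play_rows(increments=[[[1, 0, 0], [0, 0, 0], 1], [[2, 0, 0], [0, 0, 0], 1], [[3, 0, 0], [0, 0, 0], 1]])

```text
time: 4.65
ee_pos: [0.545, 0.0026, 0.0613]
tcp_rot: [180.0, 0.0, 99.3]
wrist_force: [0.9, -4.6, 1.4]
opening: 0.0002
grasp_force: 2.3
```

play_rows(increments=[[[0.5, 0, 0], [0, 0, 0], 1], [[1, 0, 0], [0, 0, 0], 1]])

```text
time: 4.85
ee_pos: [0.5449, 0.0036, 0.0613]
tcp_rot: [180.0, 0.0, 99.3]
wrist_force: [1.5, -4.6, 2.4]
opening: -0.0001
grasp_force: 2.3
```

play_rows(increments=[[[0.5, 0, 0], [0, 0, 0], 1], [[1, 0, 0], [0, 0, 0], 1]])

```text
time: 5.05
ee_pos: [0.5447, 0.0045, 0.0613]
tcp_rot: [180.0, 0.0, 99.3]
wrist_force: [1.3, -4.8, 2.1]
opening: -0.0002
grasp_force: 2.4
```

play_rows(increments=[[[0.5, 0, 0], [0, 0, 0], 1], [[1, 0, 0], [0, 0, 0], 1]])

```text
time: 5.25
ee_pos: [0.5445, 0.0055, 0.0613]
tcp_rot: [180.0, 0.0, 99.3]
wrist_force: [0.2, -5.0, 3.1]
opening: 0.0001
grasp_force: 2.5
```

play_rows(increments=[[[0.4, 0, 0], [0, 0, 0], 1], [[0.8, 0, 0], [0, 0, 0], 1]])

```text
time: 5.45
ee_pos: [0.5444, 0.0063, 0.0613]
tcp_rot: [180.0, 0.0, 99.3]
wrist_force: [0.4, -5.0, 2.3]
opening: -0.0002
grasp_force: 2.5
```

play_rows(increments=[[[0.3, 0, 0], [0, 0, 0], 1], [[0.6, 0, 0], [0, 0, 0], 1]])

```text
time: 5.65
ee_pos: [0.5443, 0.0069, 0.0614]
tcp_rot: [180.0, 0.0, 99.3]
wrist_force: [1.3, -5.1, 2.6]
opening: 0.0001
grasp_force: 2.5
```

play_rows(increments=[[[0.4, 0, 0], [0, 0, 0], 1], [[0.8, 0, 0], [0, 0, 0], 1]])

```text
time: 5.85
ee_pos: [0.5441, 0.0077, 0.0613]
tcp_rot: [180.0, 0.0, 99.3]
wrist_force: [1.3, -4.7, 2.7]
opening: -0.0
grasp_force: 2.5
```

play_rows(increments=[[[0.3, 0, 0], [0, 0, 0], 1], [[0.6, 0, 0], [0, 0, 0], 1]])

```text
time: 6.05
ee_pos: [0.544, 0.0083, 0.0613]
tcp_rot: [180.0, 0.0, 99.3]
wrist_force: [0.7, -3.8, 2.5]
opening: -0.0001
grasp_force: 2.5
```

play_rows(increments=[[[0.3, 0, 0], [0, 0, 0], 1], [[0.5, 0, 0], [0, 0, 0], 1]])

```text
time: 6.25
ee_pos: [0.544, 0.0088, 0.0613]
tcp_rot: [180.0, 0.0, 99.3]
wrist_force: [0.9, -4.7, 3.1]
opening: 0.0003
grasp_force: 2.5
```

play_rows(increments=[[[0.3, 0, 0], [0, 0, 0], 1], [[0.6, 0, 0], [0, 0, 0], 1]])

```text
time: 6.45
ee_pos: [0.5439, 0.0094, 0.0613]
tcp_rot: [180.0, 0.0, 99.3]
wrist_force: [0.1, -5.3, 3.5]
opening: -0.0
grasp_force: 2.7
```

play_rows(increments=[[[0.3, 0, 0], [0, 0, 0], 1], [[0.5, 0, 0], [0, 0, 0], 1]])

```text
time: 6.65
ee_pos: [0.5438, 0.0096, 0.0613]
tcp_rot: [180.0, 0.0, 99.3]
wrist_force: [0.4, -6.6, 2.8]
opening: 0.0002
grasp_force: 3.5
```

play_rows(increments=[[[0.3, 0, 0], [0, 0, 0], 1], [[0.5, 0, 0], [0, 0, 0], 1]])

```text
time: 6.85
ee_pos: [0.5438, 0.0099, 0.0614]
tcp_rot: [180.0, 0.1, 99.3]
wrist_force: [1.7, -8.6, 2.3]
opening: 0.0001
grasp_force: 4.3
```

play_rows(increments=[[[0.2, 0, 0], [0, 0, 0], 1], [[0.2, 0, 0], [0, 0, 0], 1]])

```text
time: 7.05
ee_pos: [0.5438, 0.01, 0.0614]
tcp_rot: [180.0, 0.1, 99.3]
wrist_force: [1.8, -8.5, 3.2]
opening: -0.0001
grasp_force: 4.3
```

play_rows(increments=[[[0.2, 0, 0], [0, 0, 0], 1], [[0.4, 0, 0], [0, 0, 0], 1], [[0.6, 0, 0], [0, 0, 0], 1], [[0.7, 0, 0], [0, 0, 0], 1]])

```text
time: 7.45
ee_pos: [0.5437, 0.0103, 0.0613]
tcp_rot: [180.0, 0.1, 99.3]
wrist_force: [0.8, -10.9, 2.0]
opening: 0.0001
grasp_force: 5.5
```

play_rows(increments=[[[0, 0, 0], [0, 0, 0], 1], [[0, 0, 0], [0, 0, 0], 1], [[0, 0, 0], [0, 0, 0], 1], [[0, 0, 0], [0, 0, 0], 1], [[0, 0, 0], [0, 0, 0], 1]])

```text
time: 7.95
ee_pos: [0.5437, 0.0103, 0.0614]
tcp_rot: [180.0, 0.1, 99.3]
wrist_force: [1.5, -11.0, 2.6]
opening: 0.0001
grasp_force: 5.3
```

The plate is home: about 6 N beyond drag, held for 0.5 s. Now I back off and rise to ball height.

play_rows(increments=[[[-2, 0, 0], [0, 0, 0], 1], [[-6, 0, 0], [0, 0, 0], 1], [[-12, 0, 0], [0, 0, 0], 1], [[-12, 0, -10], [0, 0, 0], 1], [[-12, 0, -30], [0, 0, 0], 1], [[-12, 0, -55], [0, 0, 0], 1], [[-12, 0, -80], [0, 0, 0], 1], [[-12, 0, -95], [0, 0, 0], 1], [[-25, 0, -95], [0, 0, 0], 1], [[-45, 0, -95], [0, 0, 0], 1], [[-60, 0, -95], [0, 0, 0], 1], [[-70, 0, -95], [0, 0, 0], 1], [[-70, 0, -95], [0, 0, 0], 1], [[-70, 0, -95], [0, 0, 0], 1]])

```text
time: 9.35
ee_pos: [0.5547, -0.058, 0.1558]
tcp_rot: [-180.0, -0.0, 99.3]
wrist_force: [0.0, 0.1, -0.1]
opening: -0.0001
grasp_force: 0.0
```

```bash
python3 go.py 0 -.083 .156
cat > look.py <<'E'
from h import *
from go import C,th
import sys
im,d,c,p,o=shot("top"); W=cloud(c,p,d)
y=np.array([np.cos(np.radians(th)),np.sin(np.radians(th))]);x=np.array([y[1],-y[0]])
F=np.dstack([(W[...,:2]-C)@x,(W[...,:2]-C)@y,W[...,2]]); fx,fy,fz=[F[...,i] for i in range(3)]
q=F[(d>0)&(abs(fz-.08)<.005)&(abs(fx)<.03)&(fy>.02)&(fy<.11)]; print("boss",len(q),q.min(0),q.max(0))
cv2.imwrite(f"pics/{sys.argv[1]}.png",cv2.resize(im[110:270,180:400],None,fx=3,fy=3)[...,::-1])
E
python3 look.py t2
```

```text
mm [-59.8   0.6  -0.2] deg [-0.04 -0.02 -0.03]
now fixture [ -0.6 -23.2 155.8] F [ 0.03  0.12 -0.11] [-6.   5.2 -0.1 84.7  0.  74.8] 9.35Traceback (most recent call last):
  File "look.py", line 7, in <module>
    q=F[(d>0)&(abs(fz-.08)<.005)&(abs(fx)<.03)&(fy>.02)&(fy<.11)]; print("boss",len(q),q.min(0),q.max(0))
                                                                                       ~~~~~^^^
    return umr_minimum(a, axis, None, out, keepdims, initial, where)
ValueError: zero-size array to reduction operation minimum which has no identity
```

play_rows(increments=[[[-4, 0, 0], [0, 0, 0], 1], [[-8, 0, 0], [0, 0, 0], 1], [[-12, 0, 0], [0, 0, 0], 1], [[-15, 0, 0], [0, 0, 0], 1], [[-18, 0, 0], [0, 0, 0], 1], [[-21, 0, 0], [0, 0, 0], 1], [[-24, 0, 0], [0, 0, 0], 1]])

```text
time: 10.1
ee_pos: [0.5591, -0.0799, 0.1576]
tcp_rot: [179.9, -0.2, 99.4]
wrist_force: [-1.4, 9.6, 8.5]
opening: 0.0003
grasp_force: 5.5
```

play_rows(increments=[[[-3, 0, 0], [0, 0, 0], 1], [[-6, 0, 0], [0, 0, 0], 1], [[-9, 0, 0], [0, 0, 0], 1], [[-12, 0, 0], [0, 0, 0], 1], [[-15, 0, 0], [0, 0, 0], 1], [[-18, 0, 0], [0, 0, 0], 1]])

```text
time: 10.7
ee_pos: [0.5619, -0.099, 0.1568]
tcp_rot: [179.9, -0.0, 99.3]
wrist_force: [1.3, 3.8, 3.6]
opening: 0.0002
grasp_force: 1.9
```

play_rows(increments=[[[-3, 0, 0], [0, 0, 0], 1], [[-6, 0, 0], [0, 0, 0], 1], [[-9, 0, 0], [0, 0, 0], 1], [[-12, 0, 0], [0, 0, 0], 1], [[-15, 0, 0], [0, 0, 0], 1], [[-18, 0, 0], [0, 0, 0], 1]])

```text
time: 11.3
ee_pos: [0.5645, -0.1175, 0.1561]
tcp_rot: [-180.0, 0.0, 99.3]
wrist_force: [-0.5, -0.1, -0.5]
opening: 0.0002
grasp_force: 0.1
```

The force fell to zero, so the clamp has probably snapped over. I will retreat and look.

play_rows(increments=[[[10, 0, 0], [0, 0, 0], 1], [[20, 0, -10], [0, 0, 0], 1], [[20, 0, -40], [0, 0, 0], 1], [[20, 0, -80], [0, 0, 0], 1], [[20, 0, -110], [0, 0, 0], 1], [[20, -40, -120], [0, 0, 0], 1], [[20, -80, -120], [0, 0, 0], 1], [[20, -120, -120], [0, 0, 0], 1], [[20, -160, -120], [0, 0, 0], 1], [[20, -200, -120], [0, 0, 0], 1], [[20, -200, -120], [0, 0, 0], 1], [[20, -200, -120], [0, 0, 0], 1]])

```text
time: 12.5
ee_pos: [0.3637, -0.1293, 0.2775]
tcp_rot: [179.9, 0.1, 99.3]
wrist_force: [1.2, -0.5, 0.6]
opening: 0.0004
grasp_force: 0.0
```

```bash
python3 look.py t3
python3 - <<'E'
from h import *
im=camera("scene")[0]; cv2.imwrite("pics/s3.png",cv2.resize(im[140:320,200:490],None,fx=2.7,fy=2.7)[...,::-1])
E
```

```text
boss 110 [-0.01332189  0.05781518  0.07575009] [0.01361996 0.08603799 0.08440171]
```

View pics/t3.png

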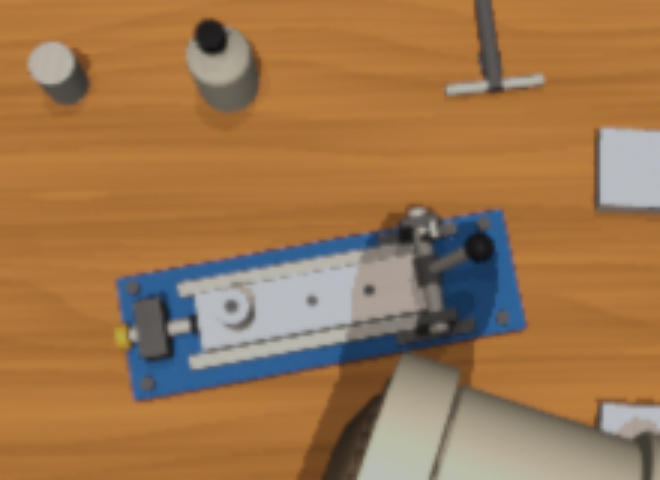

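View pics/s3.png

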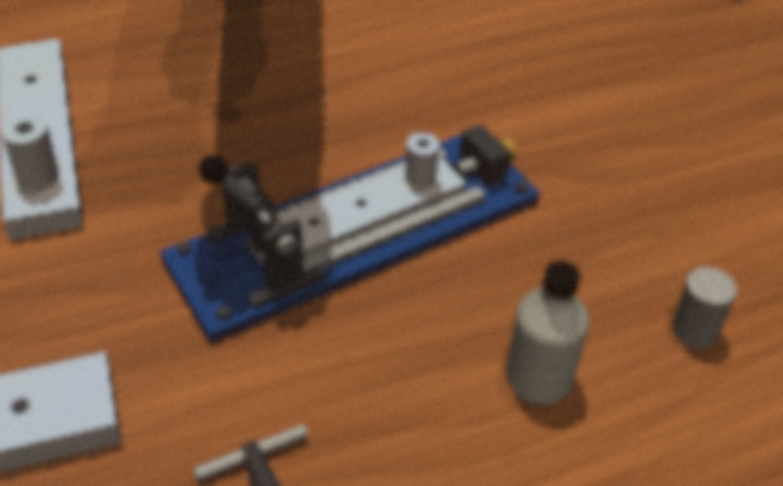

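In the top crop the plate's end meets the rubber at (195,325), and the ball has gone over to the -y side at (480,247). The scene view agrees: the ball is at (213,168), the plate is against the stop, and the bottle, key and bar end have not moved. The robot is clear of everything.

```bash
python3 -c "
from h import *
print(workorder.job_done())"
```

```text
the job is handed in; nothing more can be done
None
```

The job is handed in: the plate was pressed home at about 6 N beyond the sliding drag, the clamp snapped over and holds the plate against the stop, and the robot is clear with nothing else on the bench disturbed.

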